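# Count to the third gap and push the little case home

### The arm

A 6-joint arm with a two-finger parallel gripper is mounted at the origin on the work surface. World frame = base frame: x ahead of the robot, y to its left, z up, the work surface at z = 0. Lengths are in m, angles in rad, forces in N, time in s.
With the tool pointing down it reaches from about 0.375 to 0.975 m from the base axis. Payload 3.8 kg.
Tool frame: the origin (TCP) lies between the finger pads; the fingertips stand 22 mm ahead of it and the grasp point (between the pads) lies 3 mm ahead of it (bot.finger_overhang is the distance from the TCP to the fingertips, in m); x points along the fingers, y is the direction in which the jaws open and shut, and the axes are right-handed (so a half turn about x gives the same grasp; the last joint's range is limited). The gripper opens to 85 mm and grips with 20 to 120 N. Pads are 22 mm wide; open, the fingers measure 114 mm over their backs; the gripper's body (76 mm by 85 mm) begins 54 mm behind the grasp point. The pads swing forward as they close: fully open they stand 13 mm farther back than shut.
Start: joints at [1.134, 0.264, 1.604, -0, 1.274, -0.037], TCP at [0.263, 0.622, 0.253] pointing down, gripper open.
Joint ranges: [-2.63, 2.63], [-0.94, 2.18], [0.31, 2.57], [-1.31, 4.45], [0, 2.66], [-2.55, 2.55]. Speed limits (rad/s): [2.57, 2.57, 3.14, 3.14, 3.14, 3.14].

### API

Orientations are given as a rotation vector (axis times angle).
In Python, from workcell import bot gives the robot as it stands. The module is installed in compiled form; this text tells all that it offers.
- The arm moves only by the tool arm_command, never from a script. Its argument "series" is a list that holds one entry, the list of rows, each a list of 7 numbers: the turn, a rotation vector about the tool's x, y, z in rad, then the shift along the tool's x, y, z in cm, then the opening, from 0 (shut) to 1 (fully open). In form: [[[rx, ry, rz, x, y, z, grip], ...]]. A call has 1 to 10 rows; each row shifts and turns the pose as measured when the row begins, along the tool's axes as they then stand; what a row does not reach is not made up. A row lasts 1/10 s, in which the tool goes at most 50 mm and 8.59 degrees, less where a joint would pass 70% of its speed; a pose out of reach is approached as far as the arm can. A call is refused whole if a number of a shift passes 5 or a number of a turn 0.15, either way. A call with a gripper value outside its range is refused whole. The fingers move at their own pace and stop on an object; "newtons" is the grip in N (left out, the last holds). Time passes only in rows, so rows that do not move let the fingers close. It gives the time, the measured TCP pose, the force and the opening at its end, in the units of the state.
- bot.read_state(): the state, without advancing time (a new reading comes with each control period).
- bot.read_camera(name): name is "side" or "top" or "wrist"; returns (picture, depth): 420x560x3 uint8, blue, green, red; 420x560 float32, m along the optical axis (not along the pixel's ray), 0 where there is no reading.
- bot.camera_info(name): a dict with "K" (3x3 intrinsics, pixels), "dist_coeffs" ([k1, k2, p1, p2, k3] as OpenCV has them; the pictures are not rectified), "extrinsics" (4x4, takes a point from camera to world coordinates). Camera axes: x right, y down, z forward; pixel columns grow to the right and rows downward; lengths in m; the calibration is good to about 2 mm. A picture is of the moment at which its call begins: read the wrist's pose just before it. camera_info takes no time and is no camera call; for the wrist camera it gives the pose at the moment of the call.
- bot.finish_job(): hands the job in, once; it reports no verdict.
The state is a dict: "time": time; "q": joint angles; "joint_vel": joint speeds; "joint_torque": joint torques, N m; "tool_pos": TCP position; "tcp_rot": TCP orientation; "wrist_force": force on the tool from outside, world axes, zero at the start; "torque": the same for the moment, N m; "width": opening from 0.0 (shut) to 1.0 (fully open).
Only numpy, scipy, OpenCV 4.12 (cv2) and the standard library are available. Lean on these libraries where they do the work, as an engineer would, in place of code of your own. Each camera call takes 0.05 s, during which the arm holds its last target.

### The job

Begin at the end of the divider rack where the tall ball-topped post stands and count along its top rail with a fingertip: touch the steel plates over the first, second and third gaps in turn, and none beyond the third. Then push the small wooden case with the knob, which stands in the channel along the front of the rack, along the channel and into that third gap until it is fully home against the back board. Only push the case, never lift or tip it, and leave everything else where it is.

Things in the scene. Friction and masses are not known exactly. Their poses are not given: they have to be found in the camera images.
- rack: Fixed plywood divider rack, 175 x 396 mm, 82 mm high, floor 8 mm thick. Origin: underside, level with the dividers' front edges (x = 0), midway along the rack; x points from the front (robot side) into the gaps, y along the rack, z up. A flat rail lies on top of the dividers: x = 24 to 46 mm, underside z = 72, top z = 82 mm.
- gaps (a point): Rack's axes; point on its floor (z = 8 mm) at the dividers' front edges, y = 0. Seven dividers, 12 mm thick with round front edges, x = 0 to 74 mm, tops at z = 72 mm, at y = 0, +-64, +-128, +-192 mm, leave six gaps 52 mm wide, centred at y = +-32, +-96, +-160 mm, 74 mm deep to the back board.
- channel (a point): Rack's axes; middle of the channel's floor (rack x = -41.5, y = 0, z = 8 mm). The channel runs the whole length of the rack in front of the gaps, x = -83 to 0 mm, with a lip on the robot's side (8 mm thick, x = -91 to -83, top z = 18 mm); both its ends are open.
- plate1: Steel plate let flush into the rail's top over gap 1 counted from the rack's +y end, 22 x 26 mm; origin at the middle of its upper face (rack x = 35, y = 160, z = 82 mm).
- plate2: Steel plate let flush into the rail's top over gap 2 counted from the rack's +y end, 22 x 26 mm; origin at the middle of its upper face (rack x = 35, y = 96, z = 82 mm).
- plate3: Steel plate let flush into the rail's top over gap 3 counted from the rack's +y end, 22 x 26 mm; origin at the middle of its upper face (rack x = 35, y = 32, z = 82 mm).
- plate4: Steel plate let flush into the rail's top over gap 4 counted from the rack's +y end, 22 x 26 mm; origin at the middle of its upper face (rack x = 35, y = -32, z = 82 mm).
- plate5: Steel plate let flush into the rail's top over gap 5 counted from the rack's +y end, 22 x 26 mm; origin at the middle of its upper face (rack x = 35, y = -96, z = 82 mm).
- plate6: Steel plate let flush into the rail's top over gap 6 counted from the rack's +y end, 22 x 26 mm; origin at the middle of its upper face (rack x = 35, y = -160, z = 82 mm).
- post: Fixed turned wooden post, 113 mm tall with a 26 mm ball on top, foot 40 x 36 mm, just beyond one end of the rack (rack x = 60, y = +218 or -218 mm). Gaps are counted from this end: the third is at rack y = +32 mm if the post is at +y, at -32 mm if it is at -y. Origin: centre of its underside. A stub 32 mm tall on a like foot marks the other end.
- case: Loose wooden case, 80 mm (its x, across the channel) x 38 mm (its y) x 48 mm high, upright corners rounded 5 mm, 0.15 to 0.31 kg, brass knob (12 mm wide, 9 mm high) mid-lid. Origin: centre of its underside. Slides on the rack's floor; starts in the channel 90 to 150 mm to either side of the rack's middle. Home in a gap its origin is at rack x = 34 mm, its front 6 mm out.
- tin: Loose steel tin, 38 mm across, 45 mm high, standing in the channel on the other side of the rack's middle from the case. Leave alone. Origin at the centre of its underside.
- box_a: Loose dark wooden box without knob, 66 x 40 x 44 mm, standing in a gap that is never the third from the post. Leave alone. Origin at the centre of its underside.
- box_b: Loose card box without knob, 60 x 36 x 38 mm, standing in another gap, never the third. Leave alone. Origin at the centre of its underside.
- jar: Glass jar, 72 mm across, 100 mm high, on the bench. Leave alone. Origin at the centre of its underside.
- mug: White mug, 76 mm across, 90 mm high, on the bench. Leave alone. Origin at the centre of its underside.
- flask: Green glass bottle, 90 mm across, 150 mm high, on the bench. Leave alone. Origin at the centre of its underside.
There are look-alikes about, which are no part of the job. Of the things shaped like the case, the wooden one is meant.

How it is judged:
On the way, in this order (a step that is already met when the one before it is completed fails the run):
1. a finger touches the plate over the first gap from the post (((y of post in the frame of rack above 0 m and contact force between the fingers and plate1 above 0.3 N) or (y of post in the frame of rack below 0 m and contact force between the fingers and plate6 above 0.3 N))), for 0.03 s.
2. a finger touches the plate over the second gap from the post (((y of post in the frame of rack above 0 m and contact force between the fingers and plate2 above 0.3 N) or (y of post in the frame of rack below 0 m and contact force between the fingers and plate5 above 0.3 N))), for 0.03 s.
3. a finger touches the plate over the third gap from the post (((y of post in the frame of rack above 0 m and contact force between the fingers and plate3 above 0.3 N) or (y of post in the frame of rack below 0 m and contact force between the fingers and plate4 above 0.3 N))), for 0.03 s.
4. the case is home in the third gap from the post (x of case in the frame of rack between 0.029 and 0.038 m and ((y of post in the frame of rack above 0 m and y of case in the frame of rack between 0.024 and 0.04 m) or (y of post in the frame of rack below 0 m and y of case in the frame of rack between -0.04 and -0.024 m)) and angle between the x axis of case and the x axis of rack, either way round below 0.15 rad and height (world z) of case below 0.012 m and angle between case's own z axis and vertical below 0.08 rad and linear speed of case below 0.01 m/s), for 0.2 s.
At the end, for the whole second after the job is handed in: The case stands upright on the rack's floor in the third gap from the post, within 8 mm of the gap's centre line, turned less than 0.15 rad, its origin at rack x = 29 to 38 mm (34 is fully home), at rest; every other loose thing within 20 mm of its start (all of step 4 and distance of each of tin, box_a, box_b, jar, mug, flask from where it was at the start of the episode below 0.02 m); the robot touches nothing.
It fails at once if a plate beyond the third is touched ((y of post in the frame of rack above 0 m and (contact force between the fingers and plate4 above 0.3 N or contact force between the fingers and plate5 above 0.3 N or contact force between the fingers and plate6 above 0.3 N)) or (y of post in the frame of rack below 0 m and (contact force between the fingers and plate3 above 0.3 N or contact force between the fingers and plate2 above 0.3 N or contact force between the fingers and plate1 above 0.3 N))).
It fails at once if the case is lifted (height (world z) of case above 0.018 m).
It fails at once if the case is tipped (angle between case's own z axis and vertical above 0.3 rad).
It fails at once if another loose thing is disturbed (distance of any of tin, box_a, box_b, jar, mug, flask from where it was at the start of the episode above 0.02 m).
It also fails if it takes over 61 s, if anything falls off the work surface, if the arm or the gripper's body presses on something with over 40 N, if the wrist force passes 120 N, or if a joint passes its speed limit or range.

## Working session

There is one attempt and no reset: what is moved stays moved. The work goes in short steps, Python scripts to look and compute and a tool call to move; the robot and the scene stay as the last step left them, time stands still between calls to the robot, and variables do not carry over. Pictures are saved under pics/ and viewed, and the job is handed in when it is done.

Besides the shell and the picture viewer there is one more tool, called after "Emit:" by a JSON object that holds its "fn" and its "kwargs". arm_command: Moves the arm, as the interface text tells. Its arguments: {"type":"object","properties":{"series":{"type":"array"},"newtons":{"type":"number"}},"required":["series"]}

```bash
mkdir -p pics
python3 - <<'E'
from workcell import bot
import cv2,numpy as np
s=bot.read_state();print({k:np.round(v,3).tolist() for k,v in s.items()})
for n in("side","top"):
    im,d=bot.read_camera(n);cv2.imwrite(f"pics/{n}0.png",im);np.save(f"{n}0.npy",d)
    c=bot.camera_info(n);print(n,np.round(c["K"],1).tolist(),c["dist_coeffs"],np.round(c["extrinsics"],3).tolist())
print(bot.finger_overhang)
E
```

```text
{'time': 0.0, 'q': [1.134, 0.265, 1.605, -0.0, 1.274, -0.037], 'joint_vel': [0.0, -0.002, -0.0, 0.0, 0.0, 0.001], 'joint_torque': [0.002, -51.51, -36.731, -0.0, 0.013, -0.0], 'tool_pos': [0.262, 0.621, 0.252], 'tcp_rot': [0.312, 1.548, -0.315], 'wrist_force': [-0.062, 0.611, 0.231], 'torque': [0.034, 0.03, 0.017], 'width': 0.999}
side [[481.3, 0.0, 279.9], [0.0, 481.3, 211.2], [0.0, 0.0, 1.0]] [-0.16822931  0.          0.          0.          0.        ] [[-0.746, -0.476, 0.465, -0.033], [-0.665, 0.512, -0.543, 0.602], [0.021, -0.715, -0.699, 0.872], [0.0, 0.0, 0.0, 1.0]]
top [[422.9, 0.0, 276.5], [0.0, 422.9, 211.0], [0.0, 0.0, 1.0]] [-0.02989372  0.          0.          0.          0.        ] [[0.021, -0.985, 0.17, 0.302], [-1.0, -0.019, 0.014, -0.014], [-0.011, -0.171, -0.985, 1.168], [0.0, 0.0, 0.0, 1.0]]
0.022
```

View pics/side0.png

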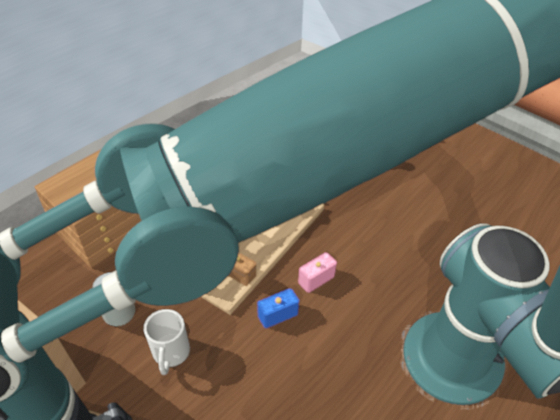

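View pics/top0.png

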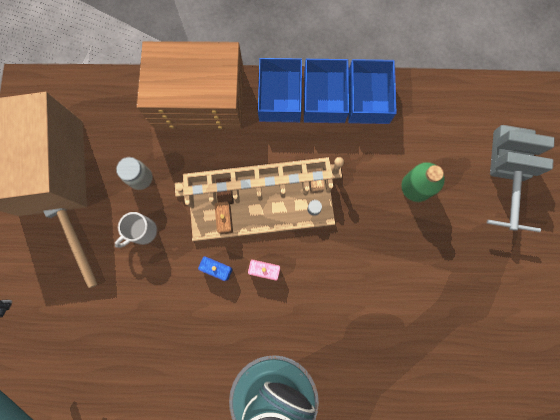

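The top view shows the rack from (185,205) to (335,195). The ball post looks to be at (338,162) and the stub at (180,188). The wooden case is at (223,218) and the tin at (315,207). Possible look-alikes are the blue box (214,268), the pink box (264,270), and the boxes in the gaps at about (225,195) and (317,185). I'll check with a close crop.

Run:
```python
import cv2
im=cv2.imread("pics/top0.png")
cv2.imwrite("pics/top0c.png",cv2.resize(im[140:255,165:355],None,fx=4.2,fy=4.2,interpolation=cv2.INTER_CUBIC))
```

```text
(no output)
```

View pics/top0c.png

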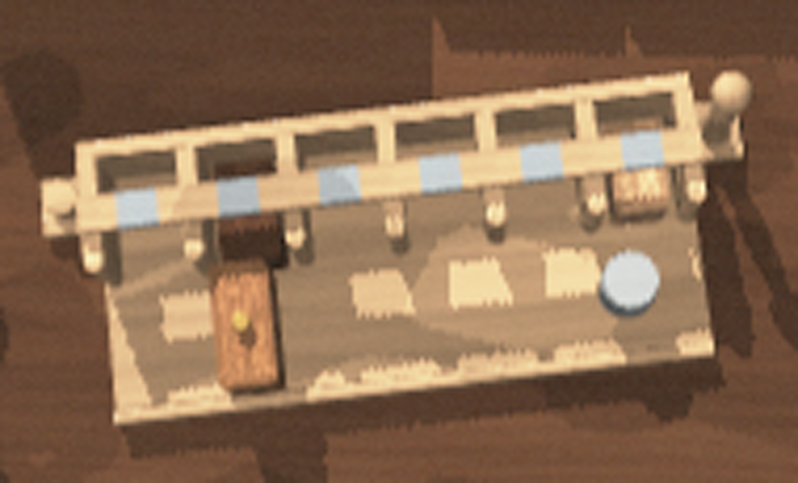

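Crop: the ball post is at the right (world −y) end at crop (730,95) and the stub at (58,195). The first three plates from the post are at (642,148), (541,162) and (440,172). The wooden case with the brass knob is at (243,325), with dark box_a behind it. The card box is in the first gap and the tin is at (630,280). So the post is at rack −y and the third gap is at rack y = −32. Next I'll measure the rack pose.

```bash
cat > h.py <<'E'
import cv2,numpy as np
from workcell import bot
def ray(cam,uv,z,info=None):
    c=info or bot.camera_info(cam)
    p=cv2.undistortPoints(np.array(uv,float).reshape(-1,1,2),np.array(c["K"]),np.array(c["dist_coeffs"])).reshape(-1,2)
    E=np.array(c["extrinsics"]);d=np.c_[p,np.ones(len(p))]@E[:3,:3].T;o=E[:3,3]
    return o+d*((np.asarray(z)-o[2])/d[:,2])[:,None]
def dpt(cam,uv,dep,info=None):
    c=info or bot.camera_info(cam)
    p=cv2.undistortPoints(np.array(uv,float).reshape(-1,1,2),np.array(c["K"]),np.array(c["dist_coeffs"])).reshape(-1,2)
    E=np.array(c["extrinsics"]);return (np.c_[p,np.ones(len(p))]*np.asarray(dep)[:,None])@E[:3,:3].T+E[:3,3]
E
python3 - <<'E'
from h import *
im=cv2.imread("pics/top0.png");d=np.load("top0.npy")
hsv=cv2.cvtColor(im,cv2.COLOR_BGR2HSV)
def blobs(m,lo,x0=165,x1=355,y0=140,y1=290):
    mm=np.zeros_like(m);mm[y0:y1,x0:x1]=m[y0:y1,x0:x1]
    n,l,s,c=cv2.connectedComponentsWithStats(mm.astype(np.uint8));
    return [(c[i],s[i,4],np.median(d[l==i])) for i in range(1,n) if s[i,4]>=lo]
b=im[...,0].astype(int);r=im[...,2].astype(int)
P=blobs((b>r)&(b>110),15)
for c,a,z in P: print(np.round(c,1),a,np.round(dpt("top",[c],[z])[0],4),np.round(ray("top",[c],[.082])[0],4))
pl=sorted([c for c,a,z in P if a<150 and abs(ray("top",[c],[.082])[0,0]-dpt("top",[c],[z])[0,0])<.01 and c[1]<200],key=lambda c:c[0])
print(len(pl))
W=ray("top",pl,[.082]*len(pl))[:,:2]
R=np.c_[np.full(6,.035),[.16,.096,.032,-.032,-.096,-.16]]
if len(pl)==6:
    wc=W.mean(0);rc=R.mean(0);U,S,V=np.linalg.svd((R-rc).T@(W-wc));M=V.T@np.diag([1,np.linalg.det(V.T@U.T)])@U.T
    t=wc-M@rc;th=np.arctan2(M[1,0],M[0,0]);print("rack",t,th,"res mm",np.round(1e3*(W-(R@M.T+t)),1).tolist(), "scale",S.sum()/((R-rc)**2).sum())
    np.save("rack.npy",[*t,th])
    # knob & case
    k=ray("top",[[165+243/4.2,140+325/4.2]],[.056]);print("case top->rack",(k[0,:2]-t)@M)
    post=ray("top",[[165+730/4.2,140+93/4.2]],[.1]);print("post",(post[0,:2]-t)@M)
    tin=ray("top",[[165+630/4.2,140+282/4.2]],[.053]);print("tin",(tin[0,:2]-t)@M)
E
```

```text
[317.4 175.5] 67 [ 0.587  -0.1039  0.0811] [ 0.5868 -0.1038  0.082 ]
[293.4 178.4] 67 [ 0.5781 -0.0404  0.0808] [ 0.5777 -0.0403  0.082 ]
[269.3 181.2] 67 [0.5693 0.0232 0.0807] [0.569  0.0232 0.082 ]
[245.3 183.9] 66 [0.5608 0.0862 0.081 ] [0.5605 0.0862 0.082 ]
[221.3 186.5] 66 [0.5524 0.1494 0.0813] [0.5523 0.1493 0.082 ]
[197.3 189.3] 62 [0.5437 0.2126 0.0815] [0.5436 0.2125 0.082 ]
[214.1 268.2] 468 [0.3396 0.1642 0.0469] [0.3384 0.1586 0.082 ]
6
rack [0.53030609 0.04979417] 0.1349989852046193 res mm [[0.2, -0.5], [0.2, -0.3], [-0.2, -0.1], [-0.3, 0.4], [-0.2, 0.3], [0.3, 0.2]] scale 0.9972728204491838
case top->rack [-0.04284132  0.10234486]
post [ 0.05999948 -0.21786026]
tin [-0.04326655 -0.14534127]
```

```bash
cat >> h.py <<'E'
from scipy.spatial.transform import Rotation as Ro
tx,ty,th=np.load("rack.npy") if __import__("os").path.exists("rack.npy") else (0,0,0)
rx=np.array([np.cos(th),np.sin(th),0]);ry=np.array([-np.sin(th),np.cos(th),0])
def w2r(p):p=np.asarray(p)-[tx,ty,0];return np.array([p@rx,p@ry,p[2]])
def r2w(p):return np.array([tx,ty,0])+p[0]*rx+p[1]*ry+np.array([0,0,p[2]])
def st(goal=None,jaw=None):
    s=bot.read_state();R=Ro.from_rotvec(s["tcp_rot"]);p=np.array(s["tool_pos"])
    print("t",round(s["time"],2),"rackTCP mm",np.round(1e3*w2r(p),1),"F rack",np.round([np.dot(s["wrist_force"],rx),np.dot(s["wrist_force"],ry),s["wrist_force"][2]],2),"w",round(s["width"],3),"q",np.round(s["q"],2))
    print("tool x,y,z in rack",np.round(np.array([rx,ry,[0,0,1]])@R.as_matrix(),3).T.tolist())
    if jaw is not None:
        X=np.array([0,0,-1.]);Y=np.asarray(jaw,float);T=Ro.from_matrix(np.c_[X,Y,np.cross(X,Y)])
        print("turn",np.round((R.inv()*T).as_rotvec(),3))
    if goal is not None: print("shift cm",np.round(100*R.inv().apply(r2w(goal)-p),2), "dist",np.linalg.norm(r2w(goal)-p))
E
python3 - <<'E'
from h import *
st([.035,-.160,.20],rx);st(None,-rx)
print(rx,r2w([.035,-.16,.1]))
E
```

```text
t 0.1 rackTCP mm [-188.5  602.3  252.1] F rack [-0.58 -0.17 -0.06] w 0.999 q [ 1.13  0.26  1.61  0.    1.27 -0.04]
tool x,y,z in rack [[-0.001, -0.002, -1.0], [0.51, 0.86, -0.002], [0.86, -0.51, -0.0]]
turn [1.036e+00 1.000e-03 2.000e-03]
shift cm [  5.32 -54.18  58.08] dist 0.7960601142945215
t 0.1 rackTCP mm [-188.5  602.3  252.1] F rack [-0.58 -0.17 -0.06] w 0.999 q [ 1.13  0.26  1.61  0.    1.27 -0.04]
tool x,y,z in rack [[-0.001, -0.002, -1.0], [0.51, 0.86, -0.002], [0.86, -0.51, -0.0]]
turn [-2.106e+00 -2.000e-03  1.000e-03]
[0.99090147 0.13458931 0.        ] [ 0.58652193 -0.10403944  0.1       ]
```

Emit:
{"fn": "arm_command", "kwargs": {"series": [[[0.148,0,0,0,0,0,0],[0.148,0,0,0,0,0,0],[0.148,0,0,0,0,0,0],[0.148,0,0,0,0,0,0],[0.148,0,0,0,0,0,0],[0.148,0,0,0,0,0,0],[0.148,0,0,0,0,0,0],[0,0,0,0,0,0,0]]], "newtons": 40}}

```text
time: 0.9
tool_pos: [0.2611, 0.6182, 0.2455]
tcp_rot: [1.112, 1.258, -1.133]
wrist_force: [0.4, -0.5, 0.9]
width: -0.002
```

```bash
python3 -c "
from h import *
st([.035,-.160,.20],rx)"
```

```text
t 0.9 rackTCP mm [-190.3  599.4  245.5] F rack [ 0.34 -0.57  0.9 ] w -0.002 q [ 1.13  0.27  1.61 -0.    1.27  1.02]
tool x,y,z in rack [[-0.007, -0.011, -1.0], [1.0, -0.019, -0.007], [-0.019, -1.0, 0.011]]
turn [-0.019  0.011  0.007]
shift cm [ 5.22 23.99 75.45] dist 0.7934466178898447
```

Emit:
{"fn": "arm_command", "kwargs": {"series": [[[-0.019,0.011,0.007,0,1.5,4.7,0],[0,0,0,0,1.5,4.7,0],[0,0,0,0,1.5,4.7,0],[0,0,0,0,1.5,4.7,0],[0,0,0,0,1.5,4.7,0],[0,0,0,0,1.5,4.7,0],[0,0,0,0,1.5,4.7,0],[0,0,0,0,1.5,4.7,0]]]}}

```text
time: 1.7
tool_pos: [0.4347, 0.2614, 0.2414]
tcp_rot: [1.074, 1.29, -1.078]
wrist_force: [0.4, -0.1, -0.2]
width: -0.005
```

```bash
python3 -c "
from h import *
st([.035,-.160,.20],rx)"
```

```text
t 1.7 rackTCP mm [-66.3 222.5 241.4] F rack [ 0.42 -0.17 -0.23] w -0.005 q [ 0.49 -0.05  1.97 -0.    1.22  0.31]
tool x,y,z in rack [[-0.002, -0.001, -1.0], [0.999, 0.045, -0.002], [0.045, -0.999, 0.001]]
turn [0.045 0.001 0.002]
shift cm [ 4.16  8.41 38.67] dist 0.39788604649502546
```

Emit:
{"fn": "arm_command", "kwargs": {"series": [[[0.045,0,0,0,1.2,4.7,0],[0,0,0,0,1.2,4.7,0],[0,0,0,0,1.2,4.7,0],[0,0,0,0,1.2,4.7,0],[0,0,0,0,1.2,4.7,0],[0,0,0,0,1.2,4.7,0],[0,0,0,0,1.2,4.7,0],[0,0,0,0,1.0,4.5,0],[0,0,0,0,0,0,0]]]}}

```text
time: 2.6
tool_pos: [0.5874, -0.1123, 0.241]
tcp_rot: [1.087, 1.28, -1.089]
wrist_force: [-0.4, 0.9, 0.7]
width: 0.002
```

```bash
python3 -c "
from h import *
st([.035,-.160,.15],rx)
im,d=bot.read_camera('side');cv2.imwrite('pics/side1.png',im)
im,d=bot.read_camera('wrist');cv2.imwrite('pics/wrist1.png',im);np.save('wrist1.npy',d)
"
```

```text
t 2.6 rackTCP mm [  34.7 -168.3  241. ] F rack [-0.32  0.91  0.66] w 0.002 q [-0.23  0.13  1.79 -0.    1.22 -0.39]
tool x,y,z in rack [[0.001, -0.002, -1.0], [1.0, 0.028, 0.001], [0.028, -1.0, 0.002]]
turn [ 0.028  0.002 -0.001]
shift cm [ 9.09  0.04 -0.85] dist 0.09132994768566276
```

View pics/wrist1.png

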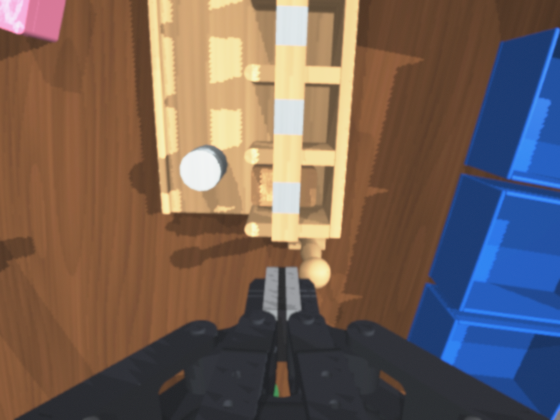

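View pics/side1.png

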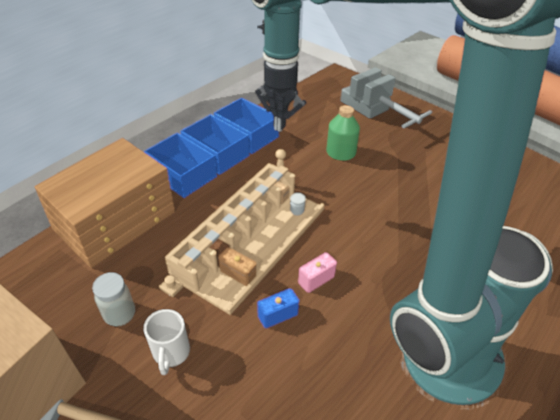

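The wrist view shows the post ball at (315,272), the tin at (203,168), the card box at (272,185) and plate6 at (286,197). The side view shows the case at (238,263) and agrees with this. Next I'll cross-check the plates and the case edges.

Run:
```python
from h import *
im=cv2.imread("pics/wrist1.png");c=bot.camera_info("wrist")
b=im[...,0].astype(int);r=im[...,2].astype(int);g=im[...,1].astype(int)
m=((b>r-5)&(b>130)).astype(np.uint8);m[:,:270]=0;m[:,312:]=0;m[225:]=0
n,l,s,ce=cv2.connectedComponentsWithStats(m)
for i in range(1,n):
    if s[i,4]>200: print(ce[i],s[i,4],np.round(1e3*w2r(ray("wrist",[ce[i]],[.082],c)[0]),1))
# case in side view
im=cv2.imread("pics/side1.png");k=im[240:290,205:270];cv2.imwrite("pics/case.png",cv2.resize(k,None,fx=9,fy=9,interpolation=cv2.INTER_CUBIC))
# case extent top view
im=cv2.imread("pics/top0.png");h=cv2.cvtColor(im,cv2.COLOR_BGR2HSV)
z=h[200:236,208:240];print(h[225,223],h[225,212],h[225,235],h[228,228])
lid=ray("top",[[165+x/4.2,140+y/4.2] for x,y in((212,275),(268,265),(280,382),(225,390))],[.056]*4)
for p in lid:print(np.round(1e3*w2r(p),1))
```

```text
[291.24531668  25.17395183] 1121 [ 36.8 -30.9  82. ]
[288.35223555 116.47764449] 917 [ 36.9 -94.6  82. ]
[285.89300412 197.30864198] 729 [  37.1 -158.2   82. ]
[ 13 137 186] [ 15  97 158] [ 14 100 156] [ 13 133 223]
[ -8.4 119.1  56. ]
[-6.1 82.9 56. ]
[-81.8  82.5  56. ]
[-82.9 117.5  56. ]
```

View pics/case.png

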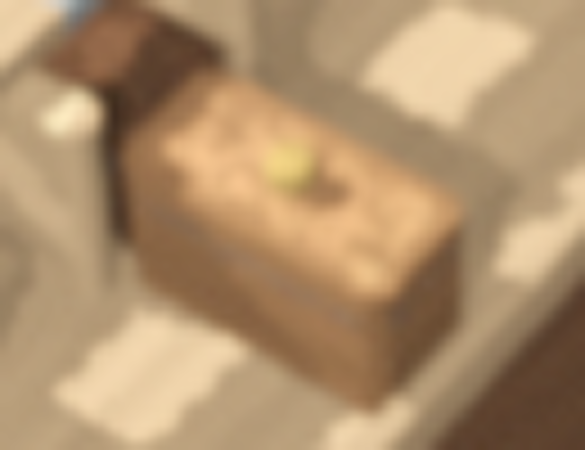

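Emit:
{"fn": "arm_command", "kwargs": {"series": [[[0.028,0.002,0,3.8,0.1,-0.9,0],[0,0,0,3.8,0,0,0],[0,0,0,2.5,0,0,0],[0,0,0,0.5,0,0,0],[0,0,0,0,0,0,0]]]}}

```text
time: 3.2
tool_pos: [0.5842, -0.0916, 0.1337]
tcp_rot: [1.103, 1.279, -1.095]
wrist_force: [-0.4, 0.1, -0.4]
width: 0.001
```

```bash
python3 -c "
from h import *
st([.0355,-.160,.106],rx)"
```

```text
t 3.2 rackTCP mm [  34.4 -147.4  133.7] F rack [-0.36  0.19 -0.35] w 0.001 q [-0.2   0.21  1.9   0.01  1.03 -0.35]
tool x,y,z in rack [[0.001, 0.005, -1.0], [1.0, 0.014, 0.001], [0.014, -1.0, -0.005]]
turn [ 0.014 -0.005 -0.001]
shift cm [2.76 0.09 1.28] dist 0.03046362311544638
```

Emit:
{"fn": "arm_command", "kwargs": {"series": [[[0.014,-0.005,0,0.9,0.1,1.2,0],[0,0,0,0,0,0,0],[0,0,0,0,0,0,0]]]}}

```text
time: 3.5
tool_pos: [0.5893, -0.1031, 0.1278]
tcp_rot: [1.109, 1.265, -1.103]
wrist_force: [-0.7, -0.5, 0.6]
width: 0.0
```

```bash
python3 -c "
from h import *
st([.0355,-.160,.106],rx)"
```

```text
t 3.5 rackTCP mm [  37.9 -159.4  127.8] F rack [-0.77 -0.39  0.64] w 0.0 q [-0.21  0.22  1.9  -0.    1.01 -0.35]
tool x,y,z in rack [[0.007, -0.002, -1.0], [1.0, 0.003, 0.007], [0.003, -1.0, 0.002]]
turn [ 0.003  0.002 -0.007]
shift cm [ 2.18 -0.25  0.05] dist 0.02198152033520772
```

Emit:
{"fn": "arm_command", "kwargs": {"series": [[[0,0,-0.006,0.6,-0.2,0,0],[0,0,0,0.6,0,0,0],[0,0,0,0.4,0,0,0],[0,0,0,0,0,0,0]]]}}

```text
time: 3.9
tool_pos: [0.589, -0.1043, 0.1131]
tcp_rot: [1.107, 1.265, -1.106]
wrist_force: [-0.1, -0.4, 0.3]
width: -0.0
```

```bash
python3 -c "
from h import *
st([.0355,-.160,.104],rx)"
```

```text
t 3.9 rackTCP mm [  37.4 -160.6  113.1] F rack [-0.19 -0.41  0.3 ] w -0.0 q [-0.22  0.24  1.91 -0.    0.99 -0.35]
tool x,y,z in rack [[0.004, -0.004, -1.0], [1.0, 0.002, 0.004], [0.002, -1.0, 0.004]]
turn [ 0.002  0.004 -0.004]
shift cm [ 0.91 -0.19 -0.06] dist 0.009339024659233001
```

Emit:
{"fn": "arm_command", "kwargs": {"series": [[[0,0,0,0.5,-0.2,0,0],[0,0,0,0.3,0,0,0],[0,0,0,0.3,0,0,0],[0,0,0,0.2,0,0,0]]]}}

```text
time: 4.3
tool_pos: [0.5874, -0.1047, 0.104]
tcp_rot: [1.107, 1.265, -1.106]
wrist_force: [-6.1, 0.9, 13.3]
width: -0.0
```

```bash
python3 -c "
from h import *
st([.0355,-.160,.104],rx)"
```

```text
t 4.3 rackTCP mm [  35.8 -160.8  104. ] F rack [-5.91  1.67 13.31] w -0.0 q [-0.22  0.25  1.92 -0.    0.97 -0.35]
tool x,y,z in rack [[0.004, -0.004, -1.0], [1.0, 0.002, 0.004], [0.002, -1.0, 0.004]]
turn [ 0.002  0.004 -0.004]
shift cm [ 0.   -0.03 -0.08] dist 0.000849343446876244
```

Plate6 touched: 13 N at z = 104 mm, which puts the tip at 82 mm. I'll hold a moment, lift, and go to plate5.

Emit:
{"fn": "arm_command", "kwargs": {"series": [[[0,0,0,0.1,0,0,0],[0,0,0,-1.5,0,0,0],[0,0,0,-0.4,0,0,0],[0,0,0,0,0,-3.2,0],[0,0,0,0,0,-3.2,0],[0,0,0,0,0,0,0],[0,0,0,0,0,0,0]]]}}

```text
time: 5.0
tool_pos: [0.5805, -0.0406, 0.1267]
tcp_rot: [1.11, 1.259, -1.104]
wrist_force: [0.1, 0.3, 0.5]
width: -0.003
```

```bash
python3 -c "
from h import *
st([.0355,-.096,.106],rx)"
```

```text
t 5.0 rackTCP mm [ 37.6 -96.3 126.7] F rack [0.11 0.26 0.47] w -0.003 q [-0.11  0.19  1.94 -0.    1.   -0.24]
tool x,y,z in rack [[0.01, -0.006, -1.0], [1.0, 0.0, 0.01], [0.0, -1.0, 0.006]]
turn [ 0.     0.006 -0.01 ]
shift cm [ 2.06 -0.23 -0.04] dist 0.02077995332858467
```

Emit:
{"fn": "arm_command", "kwargs": {"series": [[[0,0.006,-0.01,1.0,-0.2,0,0],[0,0,0,0.6,0,0,0],[0,0,0,0.4,0,0,0],[0,0,0,0.3,0,0,0],[0,0,0,0.3,0,0,0]]]}}

```text
time: 5.5
tool_pos: [0.5794, -0.0431, 0.1039]
tcp_rot: [1.112, 1.271, -1.112]
wrist_force: [-12.9, 4.3, 32.0]
width: 0.0
```

```bash
python3 -c "
from h import *
st([.0355,-.096,.104],rx)"
```

```text
t 5.5 rackTCP mm [ 36.2 -98.6 103.9] F rack [-12.2    5.97  32.04] w 0.0 q [-0.12  0.23  1.95  0.    0.97 -0.25]
tool x,y,z in rack [[-0.002, 0.002, -1.0], [1.0, -0.003, -0.002], [-0.003, -1.0, -0.002]]
turn [-0.003 -0.002  0.002]
shift cm [-0.01 -0.07 -0.26] dist 0.0027144134817555753
```

Plate5 pressed with 32 N, but 2.6 mm off centre. I'll touch it once more, centred and gently.

Emit:
{"fn": "arm_command", "kwargs": {"series": [[[0,0,0,-0.6,-0.1,-0.2,0],[0,0,0,0,0,0,0],[0,0,0,0.3,0,0,0],[0,0,0,0.3,0,0,0],[0,0,0,0.2,0,0,0]]]}}

```text
time: 6.0
tool_pos: [0.5791, -0.0427, 0.1039]
tcp_rot: [1.114, 1.27, -1.113]
wrist_force: [-10.7, 2.5, 31.4]
width: 0.001
```

```bash
python3 -c "
from h import *
st([.0355,-.096,.104],rx)"
```

```text
t 6.0 rackTCP mm [ 35.9 -98.3 103.9] F rack [-10.28   3.92  31.42] w 0.001 q [-0.12  0.23  1.95  0.    0.97 -0.25]
tool x,y,z in rack [[-0.001, 0.002, -1.0], [1.0, -0.005, -0.001], [-0.005, -1.0, -0.002]]
turn [-0.005 -0.002  0.001]
shift cm [-0.01 -0.04 -0.23] dist 0.0022924844576740775
```

Emit:
{"fn": "arm_command", "kwargs": {"series": [[[0,0,0,-1.2,0,-0.2,0],[0,0,0,0,0,0,0],[0,0,0,0,0,0,0]]]}}

```text
time: 6.3
tool_pos: [0.5783, -0.0409, 0.1149]
tcp_rot: [1.113, 1.271, -1.114]
wrist_force: [-0.4, -0.4, -0.0]
width: -0.002
```

```bash
python3 -c "
from h import *
st([.0355,-.096,.104],rx)"
```

```text
t 6.3 rackTCP mm [ 35.4 -96.4 114.9] F rack [-0.44 -0.35 -0.04] w -0.002 q [-0.11  0.21  1.94  0.    0.99 -0.24]
tool x,y,z in rack [[-0.003, 0.002, -1.0], [1.0, -0.006, -0.003], [-0.006, -1.0, -0.002]]
turn [-0.006 -0.002  0.003]
shift cm [ 1.09  0.02 -0.04] dist 0.010858723269162023
```

Emit:
{"fn": "arm_command", "kwargs": {"series": [[[0,0,0,0.6,0,0,0],[0,0,0,0.2,0,0,0],[0,0,0,0.3,0,0,0],[0,0,0,0.2,0,0,0]]]}}

```text
time: 6.7
tool_pos: [0.578, -0.041, 0.104]
tcp_rot: [1.112, 1.273, -1.116]
wrist_force: [-7.1, 0.7, 18.0]
width: -0.004
```

```bash
python3 -c "
from h import *
st([.0355,-.096,.104],rx)"
```

```text
t 6.7 rackTCP mm [ 35.1 -96.4 104. ] F rack [-6.93  1.61 18.01] w -0.004 q [-0.11  0.23  1.95  0.    0.98 -0.24]
tool x,y,z in rack [[-0.005, 0.003, -1.0], [1.0, -0.006, -0.005], [-0.006, -1.0, -0.003]]
turn [-0.006 -0.003  0.005]
shift cm [-0.    0.04 -0.04] dist 0.0005830702804566762
```

Plate5 is touched dead centre with 18 N. Next is plate4, over the third gap.

Emit:
{"fn": "arm_command", "kwargs": {"series": [[[0,0,0,-1.5,0,0,0],[0,0,0,-0.4,0,0,0],[0,0,0,0,0,-3.2,0],[0,0,0,0,0,-3.2,0],[0,0,0,0,0,0,0],[0,0,0,0,0,0,0],[0,0,0,0.8,0,0,0],[0,0,0,0,0,0,0]]]}}

```text
time: 7.5
tool_pos: [0.5679, 0.0223, 0.1104]
tcp_rot: [1.111, 1.275, -1.121]
wrist_force: [-0.6, -0.5, -0.6]
width: 0.003
```

```bash
python3 -c "
from h import *
st([.0355,-.032,.104],rx)"
```

```text
t 7.5 rackTCP mm [ 33.6 -32.3 110.4] F rack [-0.7  -0.37 -0.61] w 0.003 q [-0.01  0.2   1.96  0.    0.99 -0.13]
tool x,y,z in rack [[-0.01, 0.002, -1.0], [1.0, -0.007, -0.01], [-0.007, -1.0, -0.002]]
turn [-0.007 -0.002  0.01 ]
shift cm [ 0.64  0.2  -0.03] dist 0.00671887225435021
```

Emit:
{"fn": "arm_command", "kwargs": {"series": [[[-0.005,0,0.01,0.3,0.1,0,0],[0,0,0,0.3,0,0,0],[0,0,0,0.2,0,0,0]]]}}

```text
time: 7.8
tool_pos: [0.5691, 0.0211, 0.104]
tcp_rot: [1.115, 1.271, -1.111]
wrist_force: [-10.0, 2.9, 24.8]
width: 0.0
```

```bash
python3 -c "
from h import *
st([.0355,-.032,.104],rx)"
```

```text
t 7.8 rackTCP mm [ 34.6 -33.6 104. ] F rack [-9.56  4.25 24.82] w 0.0 q [-0.01  0.21  1.97  0.    0.97 -0.14]
tool x,y,z in rack [[-0.0, 0.003, -1.0], [1.0, -0.005, -0.0], [-0.005, -1.0, -0.003]]
turn [-0.005 -0.003  0.   ]
shift cm [-0.    0.09 -0.16] dist 0.0018407871440304503
```

Emit:
{"fn": "arm_command", "kwargs": {"series": [[[0,0,0,-2.5,0,0,0],[0,0,0,-4.0,0,0,0],[0,0,0,0,-2.0,-4.5,0],[0,0,0,0,-2.0,-4.5,0],[0,0,0,0,-2.0,-4.5,0],[0,0,0,0,-1.8,-4.5,0],[0,0,0,0,0,0,0.3],[0,0,0,0,0,0,0.3]]]}}

```text
time: 8.6
tool_pos: [0.469, 0.1916, 0.1736]
tcp_rot: [1.126, 1.264, -1.112]
wrist_force: [-0.4, 0.2, -0.3]
width: 0.298
```

```bash
python3 -c "
from h import *
bot.read_camera('wrist')
st([-.043,.150,.050],rx)
c=bot.camera_info('wrist');im,d=bot.read_camera('wrist');cv2.imwrite('pics/wrist2.png',im)"
```

```text
t 8.65 rackTCP mm [-41.6 148.5 173.5] F rack [ 0.04 -0.26  0.03] w 0.297 q [0.34 0.01 2.05 0.   1.08 0.21]
tool x,y,z in rack [[0.006, 0.006, -1.0], [1.0, -0.014, 0.006], [-0.014, -1.0, -0.006]]
turn [-0.014 -0.006 -0.006]
shift cm [12.35 -0.22 -0.08] dist 0.12349093626876699
```

View pics/wrist2.png

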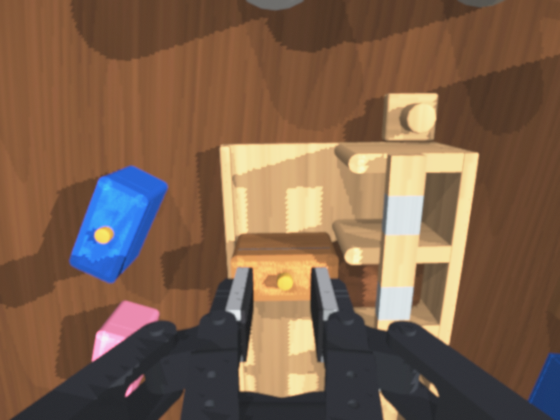

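Run:
```python
from h import *
c=bot.camera_info('wrist');im=cv2.imread('pics/wrist2.png')
print(1e3*w2r(np.array(c["extrinsics"])[:3,3]))
print("knob",np.round(1e3*w2r(ray('wrist',[[285,283]],[.062],c)[0]),1))
for uv in((231,261),(338,254)):print(np.round(1e3*w2r(ray('wrist',[uv],[.056],c)[0]),1))
st([-.045,.150,.046],rx)
```

```text
[-40.59587477 226.41529025 293.16361256]
knob [-38.7 101.6  62. ]
[-78.1 117.2  56. ]
[  0.5 121.3  56. ]
t 8.7 rackTCP mm [-41.3 147.8 173.4] F rack [ 0.09  0.74 -0.05] w 0.299 q [0.33 0.01 2.05 0.   1.08 0.21]
tool x,y,z in rack [[0.006, 0.005, -1.0], [1.0, -0.015, 0.006], [-0.015, -1.0, -0.005]]
turn [-0.015 -0.005 -0.006]
shift cm [12.74 -0.45 -0.15] dist 0.1275112463810019
```

The wrist view shows the lid at x 231–338 and the knob at (285,283). That puts the case centre at y ≈ 101 mm, with its face at ≈ 120 mm. I'll close the gripper and descend behind the case at y = 150.

Emit:
{"fn": "arm_command", "kwargs": {"series": [[[-0.015,-0.005,-0.006,1.0,-0.4,-0.2,0],[0,0,0,2.0,0,0,0],[0,0,0,3.0,0,0,0],[0,0,0,2.0,0,0,0],[0,0,0,1.5,0,0,0],[0,0,0,0,0,0,0],[0,0,0,0,0,0,0]]]}}

```text
time: 9.4
tool_pos: [0.4686, 0.184, 0.0717]
tcp_rot: [1.114, 1.265, -1.12]
wrist_force: [-0.7, -0.7, 0.3]
width: 0.001
```

```bash
python3 -c "
from h import *
st([-.043,.150,.046],rx)"
```

```text
t 9.4 rackTCP mm [-43.1 141.3  71.7] F rack [-0.81 -0.63  0.29] w 0.001 q [ 0.33  0.13  2.13 -0.    0.88  0.2 ]
tool x,y,z in rack [[-0.003, -0.003, -1.0], [1.0, -0.011, -0.003], [-0.011, -1.0, 0.003]]
turn [-0.011  0.003  0.003]
shift cm [ 2.57  0.01 -0.87] dist 0.02710985742914299
```

Emit:
{"fn": "arm_command", "kwargs": {"series": [[[-0.01,0.003,0.003,1.3,-0.1,-0.6,0],[0,0,0,1.2,0,0,0],[0,0,0,0,0,0,0],[0,0,0,0,0,0,0]]]}}

```text
time: 9.8
tool_pos: [0.4698, 0.1888, 0.0481]
tcp_rot: [1.114, 1.266, -1.108]
wrist_force: [0.8, 0.1, 0.7]
width: -0.0
```

```bash
python3 -c "
from h import *
st([-.043,.150,.046],rx)
im,d=bot.read_camera('side');cv2.imwrite('pics/side3.png',im[180:330,130:350].repeat(3,0).repeat(3,1))"
```

```text
t 9.8 rackTCP mm [-41.2 145.9  48.1] F rack [ 0.83 -0.04  0.7 ] w -0.0 q [ 0.33  0.17  2.14 -0.    0.83  0.2 ]
tool x,y,z in rack [[0.004, 0.001, -1.0], [1.0, -0.003, 0.004], [-0.003, -1.0, -0.001]]
turn [-0.003 -0.001 -0.004]
shift cm [ 0.21 -0.18 -0.41] dist 0.004947425888735619
```

View pics/side3.png

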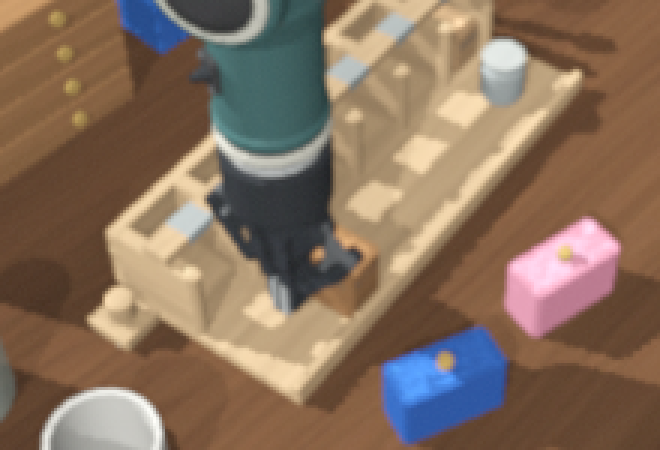

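The fingers are in the channel behind the case and nothing is touching. Now I'll push along −y.

Emit:
{"fn": "arm_command", "kwargs": {"series": [[[0,0,0,0.2,-0.2,0.8,0],[0,0,0,0,0,0.8,0],[0,0,0,0,0,0.8,0],[0,0,0,0,0,0.8,0],[0,0,0,0,0,0.8,0],[0,0,0,0,0,0.8,0]]]}}

```text
time: 10.45
tool_pos: [0.4757, 0.138, 0.048]
tcp_rot: [1.116, 1.265, -1.104]
wrist_force: [-1.0, 1.0, -0.7]
width: -0.001
```

```bash
python3 -c "
from h import *
st([-.043,-.002,.047],rx)"
```

```text
t 10.45 rackTCP mm [-42.2  94.8  48. ] F rack [-0.89  1.13 -0.72] w -0.001 q [0.23 0.15 2.16 0.   0.82 0.1 ]
tool x,y,z in rack [[0.008, 0.002, -1.0], [1.0, -0.002, 0.008], [-0.002, -1.0, -0.002]]
turn [-0.002 -0.002 -0.008]
shift cm [ 0.08 -0.05  9.68] dist 0.09680691476319128
```

Emit:
{"fn": "arm_command", "kwargs": {"series": [[[0,0,-0.006,0.1,0,0.9,0],[0,0,0,0,0,0.9,0],[0,0,0,0,0,0.9,0],[0,0,0,0,0,0.9,0],[0,0,0,0,0,0,0]]]}}

```text
time: 10.95
tool_pos: [0.4812, 0.0978, 0.047]
tcp_rot: [1.114, 1.268, -1.11]
wrist_force: [-0.6, -0.1, -0.2]
width: 0.001
```

```bash
python3 -c "
from h import *
st([-.043,-.002,.047],rx)
im,d=bot.read_camera('side');cv2.imwrite('pics/side4.png',im[150:300,150:370].repeat(3,0).repeat(3,1))"
```

```text
t 10.95 rackTCP mm [-42.2  54.1  47. ] F rack [-0.63 -0.01 -0.16] w 0.001 q [0.15 0.15 2.17 0.   0.82 0.02]
tool x,y,z in rack [[0.002, 0.002, -1.0], [1.0, -0.004, 0.002], [-0.004, -1.0, -0.002]]
turn [-0.004 -0.002 -0.002]
shift cm [-0.01 -0.06  5.61] dist 0.05614552509025205
```

View pics/side4.png

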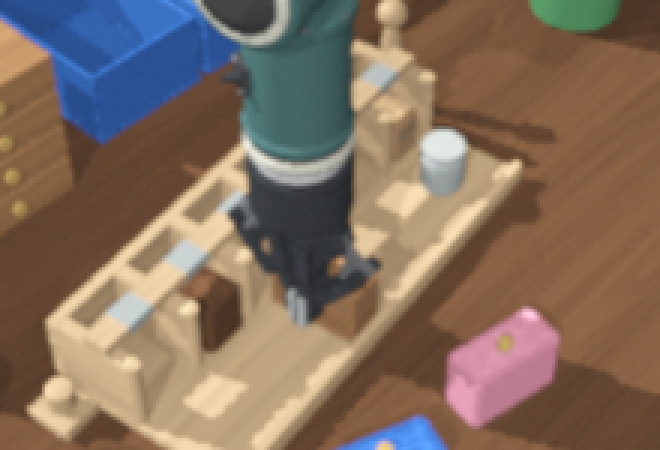

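The case is sliding straight and box_a is undisturbed. I'll continue.

Emit:
{"fn": "arm_command", "kwargs": {"series": [[[0,0,0,0,0,0.9,0],[0,0,0,0,0,0.9,0],[0,0,0,0,0,0.9,0],[0,0,0,0,0,0.9,0],[0,0,0,0,0,0.7,0],[0,0,0,0,0,0.4,0],[0,0,0,0,0,0.0,0],[0,0,0,0,0,0,0]]]}}

```text
time: 11.8
tool_pos: [0.4879, 0.0479, 0.047]
tcp_rot: [1.115, 1.269, -1.11]
wrist_force: [0.0, 1.6, -0.3]
width: 0.001
```

```bash
python3 -c "
from h import *
st([-.043,-.002,.047],rx)
im,d=bot.read_camera('top');cv2.imwrite('pics/top5.png',im)
cv2.imwrite('pics/top5c.png',cv2.resize(im[140:255,165:355],None,fx=4.2,fy=4.2,interpolation=cv2.INTER_CUBIC))"
```

```text
t 11.8 rackTCP mm [-42.3   3.8  47. ] F rack [ 0.24  1.58 -0.27] w 0.001 q [ 0.05  0.15  2.17  0.    0.82 -0.09]
tool x,y,z in rack [[0.002, 0.003, -1.0], [1.0, -0.005, 0.002], [-0.005, -1.0, -0.003]]
turn [-0.005 -0.003 -0.002]
shift cm [ 0.   -0.07  0.58] dist 0.005870650823241388
```

View pics/top5c.png

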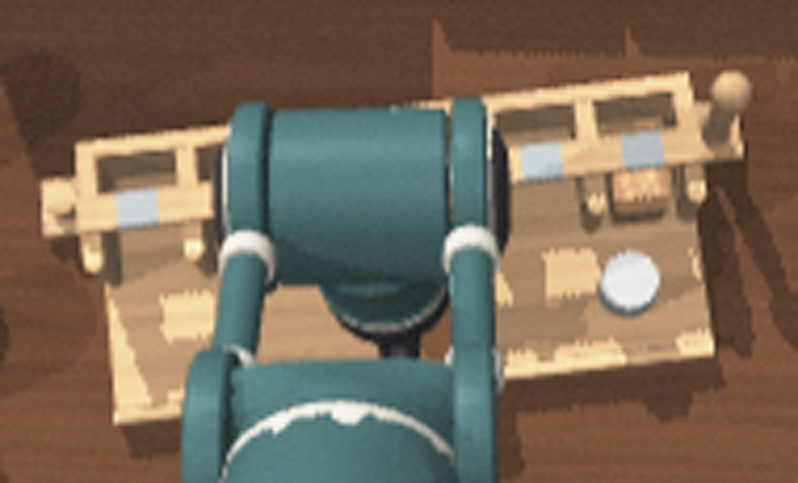

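The top view is blocked by the arm. I'll push the last few millimetres, back off, lift, and look with the wrist camera.

Emit:
{"fn": "arm_command", "kwargs": {"series": [[[0,0,0,0,0,0.4,0],[0,0,0,0,0,0.2,0],[0,0,0,0,0,0,0],[0,0,0,0,0,-2.0,0],[0,0,0,-2.0,0,-1.0,0],[0,0,0,-4.0,0,0,0],[0,0,0,-4.0,0,0,0],[0,0,0,0,0,0,0]]]}}

```text
time: 12.65
tool_pos: [0.4827, 0.0715, 0.1481]
tcp_rot: [1.109, 1.272, -1.114]
wrist_force: [1.6, 1.1, 1.3]
width: -0.004
```

```bash
python3 -c "
from h import *
bot.read_camera('wrist')
c=bot.camera_info('wrist')
im,d=bot.read_camera('wrist');cv2.imwrite('pics/wrist6.png',im);np.save('w6.npy',c['extrinsics'])
im,d=bot.read_camera('side');cv2.imwrite('pics/side6.png',im)
st([-.12,-.032,.047],rx)"
```

```text
t 12.8 rackTCP mm [-48.8  28.  142.1] F rack [-0.39  0.18 -0.74] w 0.002 q [ 0.1   0.01  2.11  0.    1.04 -0.04]
tool x,y,z in rack [[-0.015, 0.001, -1.0], [1.0, -0.003, -0.015], [-0.003, -1.0, -0.001]]
turn [-0.003 -0.001  0.015]
shift cm [ 9.61 -6.97  6.03] dist 0.1330968257426797
```

View pics/wrist6.png

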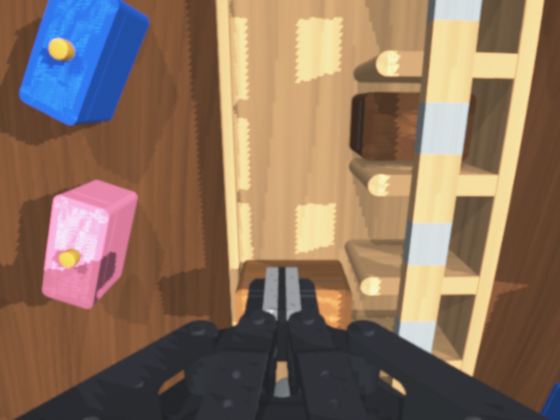

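View pics/side6.png

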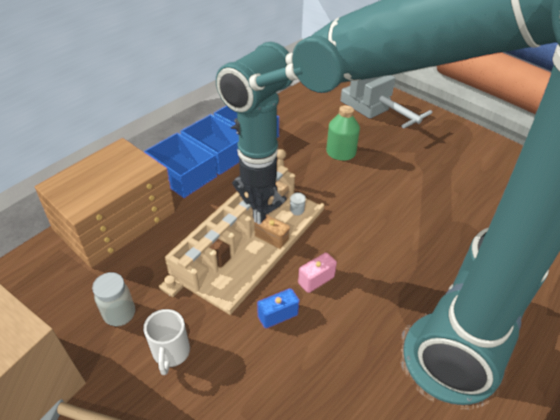

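In the wrist view, the +y edge of the case lid is at row ~290, between (237,291) and (352,290). In the side view the case sits at (272,232) in front of the gap.

Run:
```python
from h import *
c=bot.camera_info('wrist');c=dict(c);c["extrinsics"]=np.load('w6.npy')
im=cv2.imread('pics/wrist6.png')
for uv,z in(((237,291),.056),((352,290),.056),((245,261),.008),((345,261),.008)):print(uv,np.round(1e3*w2r(ray('wrist',[uv],[z],c)[0]),1))
cv2.imwrite('pics/w6c.png',cv2.resize(im[240:340,215:375],None,fx=5,fy=5,interpolation=cv2.INTER_CUBIC))
s=cv2.imread('pics/side6.png');cv2.imwrite('pics/s6c.png',cv2.resize(s[190:260,225:315],None,fx=8,fy=8,interpolation=cv2.INTER_CUBIC))
```

```text
(237, 291) [-76.6 -13.   56. ]
(352, 290) [  0.4 -12.2  56. ]
(245, 261) [-76.4 -13.4   8. ]
(345, 261) [  3.6 -13.4   8. ]
```

View pics/w6c.png

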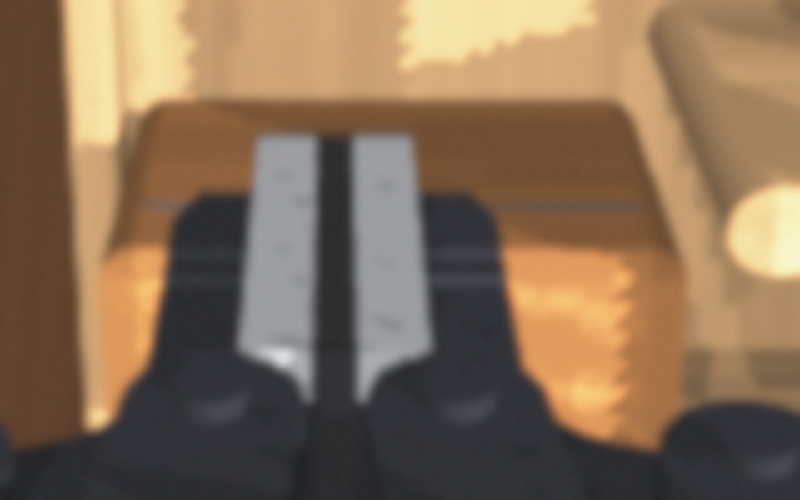

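View pics/s6c.png

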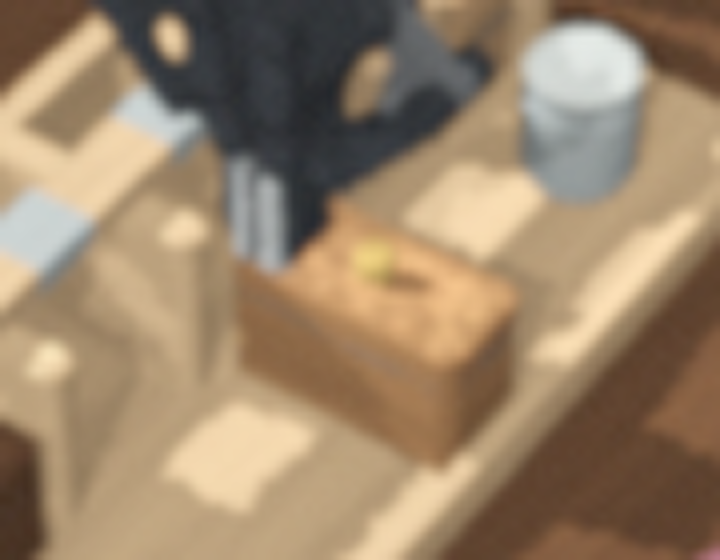

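The case's +y face is at y ≈ −13 mm, so its centre is at −32 mm, right on the gap line and square to the rack. Next I'll turn the tool 90° and come round to the front of the case.

Emit:
{"fn": "arm_command", "kwargs": {"series": [[[-0.148,0,0,-0.2,0,0,0],[-0.148,0,0,0,0,0,0],[-0.148,0,0,0,0,0,0],[-0.148,0,0,0,0,0,0],[-0.148,0,0,0,0,0,0],[-0.148,0,0,0,0,0,0],[-0.148,0,0,0,0,0,0],[-0.148,0,0,0,0,0,0],[-0.148,0,0,0,0,0,0],[-0.148,0,0,0,0,0,0]]]}}

```text
time: 13.8
tool_pos: [0.4619, 0.0676, 0.1218]
tcp_rot: [-0.055, 1.624, 0.048]
wrist_force: [-0.0, 0.1, -0.2]
width: -0.003
```

```bash
python3 -c "
from h import *
st([-.115,-.032,.13],ry)"
```

```text
t 13.8 rackTCP mm [-65.4  26.8 121.8] F rack [ 0.    0.08 -0.24] w -0.003 q [ 0.09  0.03  2.13 -0.    1.03 -1.54]
tool x,y,z in rack [[-0.054, 0.001, -0.999], [0.07, 0.998, -0.003], [0.996, -0.07, -0.054]]
turn [-0.07  -0.054  0.001]
shift cm [-0.56 -6.22 -4.58] dist 0.07741607138541666
```

Emit:
{"fn": "arm_command", "kwargs": {"series": [[[-0.07,-0.05,0,-0.5,0,-2.4,0],[0,0,0,0,-1.0,-2.2,0],[0,0,0,0,-2.6,0,0],[0,0,0,0,-2.6,0,0],[0,0,0,0,0,0,0],[0,0,0,0,0,0,0]]]}}

```text
time: 14.4
tool_pos: [0.4134, -0.0005, 0.1144]
tcp_rot: [-0.113, 1.598, 0.112]
wrist_force: [0.7, 0.8, -0.0]
width: -0.003
```

```bash
python3 -c "
from h import *
st([-.112,-.032,.052],ry)"
```

```text
t 14.4 rackTCP mm [-122.6  -34.1  114.4] F rack [ 0.82  0.68 -0.01] w -0.003 q [-0.06 -0.08  2.26 -0.    1.   -1.77]
tool x,y,z in rack [[-0.03, 0.002, -1.0], [-0.008, 1.0, 0.002], [1.0, 0.008, -0.03]]
turn [ 0.008 -0.03  -0.002]
shift cm [6.21 0.19 1.25] dist 0.06333886491152467
```

Emit:
{"fn": "arm_command", "kwargs": {"series": [[[0.008,-0.03,0,2.0,0.2,0.5,0],[0,0,0,2.0,0,0,0],[0,0,0,1.5,0,0,0],[0,0,0,0.4,0,0,0],[0,0,0,0,0,0,0],[0,0,0,0,0,0,0]]]}}

```text
time: 15.0
tool_pos: [0.4146, 0.0054, 0.05]
tcp_rot: [-0.104, 1.574, 0.11]
wrist_force: [0.7, -0.2, 0.3]
width: -0.002
```

```bash
python3 -c "
from h import *
st([-.112,-.032,.052],ry)"
```

```text
t 15.0 rackTCP mm [-120.7  -28.4   50. ] F rack [ 0.69 -0.32  0.35] w -0.002 q [-0.05  0.01  2.32  0.    0.82 -1.76]
tool x,y,z in rack [[-0.006, 0.004, -1.0], [-0.001, 1.0, 0.004], [1.0, 0.001, -0.006]]
turn [ 0.001 -0.006 -0.004]
shift cm [-0.21 -0.36  0.87] dist 0.009594228916312942
```

Emit:
{"fn": "arm_command", "kwargs": {"series": [[[0,-0.006,-0.004,-0.1,-0.3,0.8,0],[0,0,0,0,0,0.8,0],[0,0,0,0,0,0.8,0],[0,0,0,0,0,0.8,0],[0,0,0,0,0,0.8,0],[0,0,0,0,0,0.8,0]]]}}

```text
time: 15.6
tool_pos: [0.468, 0.0093, 0.0535]
tcp_rot: [-0.107, 1.564, 0.106]
wrist_force: [-1.0, -0.2, -0.3]
width: -0.004
```

```bash
python3 -c "
from h import *
st([-.017,-.032,.052],ry)
im,d=bot.read_camera('side');cv2.imwrite('pics/side7.png',im[150:300,150:370].repeat(3,0).repeat(3,1))
im,d=bot.read_camera('wrist');cv2.imwrite('pics/wrist7.png',im)"
```

```text
t 15.6 rackTCP mm [-67.2 -31.8  53.5] F rack [-0.98 -0.08 -0.31] w -0.004 q [-0.03  0.09  2.22  0.    0.83 -1.74]
tool x,y,z in rack [[0.004, -0.001, -1.0], [-0.001, 1.0, -0.001], [1.0, 0.001, 0.004]]
turn [0.001 0.004 0.001]
shift cm [ 0.17 -0.03  5.02] dist 0.050188200148059504
```

View pics/side7.png

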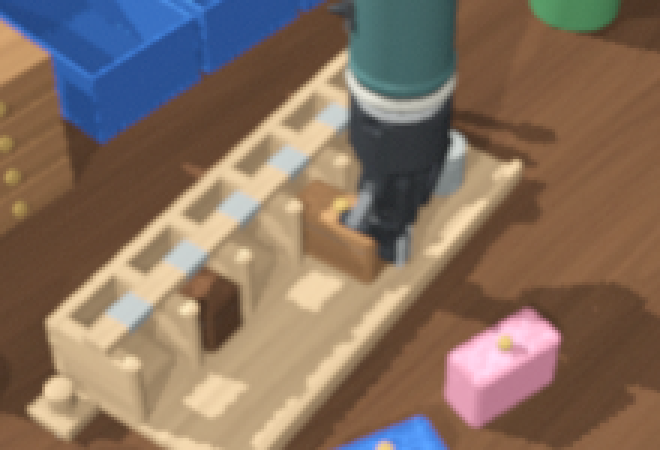

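View pics/wrist7.png

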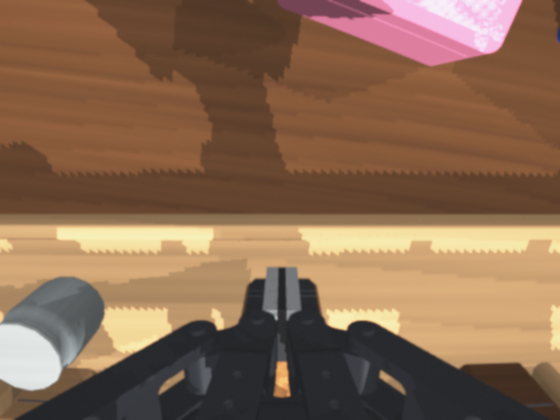

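The case is entering the third gap straight and the tin is well clear. I'll continue.

Emit:
{"fn": "arm_command", "kwargs": {"series": [[[0,0,0,0.1,0,0.8,0],[0,0,0,0,0,0.8,0],[0,0,0,0,0,0.8,0],[0,0,0,0,0,0.8,0],[0,0,0,0,0,0.5,0],[0,0,0,0,0,0,0]]]}}

```text
time: 16.3
tool_pos: [0.5078, 0.0147, 0.0524]
tcp_rot: [-0.107, 1.565, 0.107]
wrist_force: [-0.9, -0.2, 1.0]
width: -0.004
```

```bash
python3 -c "
from h import *
st([-.017,-.032,.052],ry)"
```

```text
t 16.3 rackTCP mm [-27.1 -31.7  52.4] F rack [-0.96 -0.12  0.97] w -0.004 q [-0.02  0.17  2.13 -0.    0.84 -1.73]
tool x,y,z in rack [[0.003, -0.001, -1.0], [-0.001, 1.0, -0.001], [1.0, 0.001, 0.003]]
turn [0.001 0.003 0.001]
shift cm [ 0.04 -0.03  1.01] dist 0.010077388178507311
```

Emit:
{"fn": "arm_command", "kwargs": {"series": [[[0,0,0,0,0,0.4,0],[0,0,0,0,0,0.3,0],[0,0,0,0,0,0.3,0],[0,0,0,0,0,0.2,0]]]}}

```text
time: 16.7
tool_pos: [0.5195, 0.0164, 0.0521]
tcp_rot: [-0.107, 1.567, 0.107]
wrist_force: [-2.4, -0.3, 1.1]
width: -0.002
```

```bash
python3 -c "
from h import *
st([-.017,-.032,.052],ry)"
```

```text
t 16.7 rackTCP mm [-15.2 -31.6  52.1] F rack [-2.4   0.03  1.06] w -0.002 q [-0.02  0.19  2.11 -0.    0.84 -1.72]
tool x,y,z in rack [[0.002, -0.0, -1.0], [-0.001, 1.0, -0.0], [1.0, 0.001, 0.002]]
turn [0.001 0.002 0.   ]
shift cm [ 0.   -0.04 -0.18] dist 0.0018771619014297165
```

Emit:
{"fn": "arm_command", "kwargs": {"series": [[[0,0,0,0,0,0.2,0],[0,0,0,0,0,0.2,0]]]}}

```text
time: 16.9
tool_pos: [0.52, 0.0166, 0.0515]
tcp_rot: [-0.108, 1.575, 0.107]
wrist_force: [-8.0, -2.1, 4.9]
width: -0.001
```

```bash
python3 -c "
from h import *
st([-.017,-.032,.052],ry)"
```

```text
t 16.9 rackTCP mm [-14.7 -31.5  51.5] F rack [-8.17 -1.02  4.87] w -0.001 q [-0.02  0.2   2.1  -0.    0.85 -1.72]
tool x,y,z in rack [[-0.007, -0.0, -1.0], [-0.002, 1.0, -0.0], [1.0, 0.002, -0.007]]
turn [ 0.002 -0.007  0.   ]
shift cm [-0.05 -0.05 -0.23] dist 0.002423750141343719
```

The advance stopped at x = −14.7 mm with 8 N, so the case is against the back board. I'll back off, rise and check.

Emit:
{"fn": "arm_command", "kwargs": {"series": [[[0,0,0,0,0,-0.5,0],[0,0,0,0,0,-2.0,0],[0,0,0,0,0,-4.0,0],[0,0,0,-2.0,0,-3.5,0],[0,0,0,-4.5,0,0,0],[0,0,0,-4.5,0,0,0],[0,0,0,-3.0,4.0,0,0],[0,0,0,0,4.5,0,0],[0,0,0,0,4.5,0,0],[0,0,0,0,4.5,0,0]]]}}

```text
time: 17.9
tool_pos: [0.3976, 0.1777, 0.1986]
tcp_rot: [-0.094, 1.558, 0.099]
wrist_force: [1.0, 0.3, -0.2]
width: 0.001
```

Emit:
{"fn": "arm_command", "kwargs": {"series": [[[0,0,0,0,4.5,0,0],[0,0,0,0,4.5,0,0],[0,0,0,0,4.5,0,0],[0,0,0,0,4.5,0,0],[0,0,0,0,0,0,0],[0,0,0,0,0,0,0]]]}}

```text
time: 18.5
tool_pos: [0.3743, 0.3712, 0.203]
tcp_rot: [-0.091, 1.544, 0.113]
wrist_force: [-0.6, -0.8, -0.2]
width: -0.002
```

```bash
python3 -c "
from h import *
st()
im,d=bot.read_camera('top');cv2.imwrite('pics/top8.png',im);np.save('top8.npy',d)
cv2.imwrite('pics/top8c.png',cv2.resize(im[140:255,165:355],None,fx=4.2,fy=4.2,interpolation=cv2.INTER_CUBIC))
im,d=bot.read_camera('side');cv2.imwrite('pics/side8.png',im)"
```

```text
t 18.5 rackTCP mm [-111.3  339.5  203. ] F rack [-0.73 -0.7  -0.16] w -0.002 q [ 0.74  0.01  1.99 -0.    1.12 -0.96]
tool x,y,z in rack [[0.025, 0.012, -1.0], [0.005, 1.0, 0.012], [1.0, -0.005, 0.025]]
```

View pics/top8c.png

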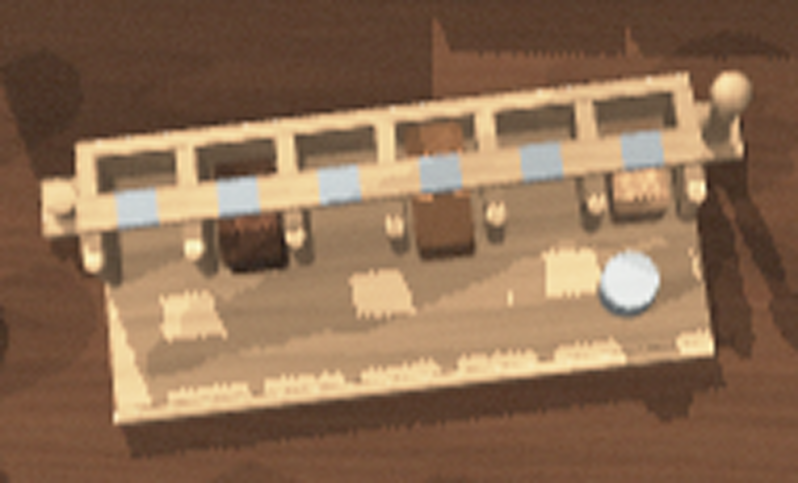

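View pics/side8.png

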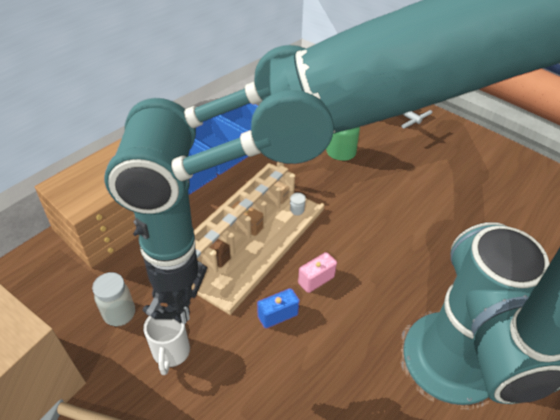

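The top view shows the case in the third gap from the post at crop (443,215). The tin, box_a and the card box have not moved. Now I'll check the numbers.

Run:
```python
from h import *
f=lambda x,y,z:np.round(1e3*w2r(ray('top',[[165+(x+.5)/4.2-.5,140+(y+.5)/4.2-.5]],[z])[0]),1)
print("base front L/R",f(420,258,.008),f(473,250,.008))
print("lid front L/R",f(413,203,.056),f(470,195,.056),"lid back edge",f(436,120,.056))
a=cv2.imread("pics/top0.png");b=cv2.imread("pics/top8.png");d0=np.load('top0.npy');d1=np.load('top8.npy')
m=(np.abs(d0-d1)>.008)&(d0>0)&(d1>0)
n,l,s,c=cv2.connectedComponentsWithStats(m.astype(np.uint8))
for i in range(1,n):
    if s[i,4]>25: print("changed",s[i],np.round(c[i]))
s=bot.read_state();print(s["wrist_force"],np.abs(s["joint_vel"]).max())
```

```text
base front L/R [ -2.  -12.3   8. ] [ -0.7 -48.    8. ]
lid front L/R [ 24.6 -12.6  56. ] [ 25.6 -49.6  56. ] lid back edge [ 77.6 -33.4  56. ]
changed [ 0  0 11 12 32] [5. 6.]
changed [  7   0  27  27 180] [17. 15.]
changed [48  0 11 12 31] [53.  5.]
changed [72  0 17 21 97] [79.  9.]
changed [ 96   0  28  24 103] [111.  10.]
changed [136   0  16   7  30] [143.   3.]
changed [149   0  13  12  47] [155.   5.]
changed [178   0  15  15  53] [184.   8.]
changed [209   0  26  18  94] [221.   8.]
changed [283   0  41  22 131] [305.   8.]
changed [335   0  41  43 333] [354.  24.]
changed [423   0  18  20  92] [431.   8.]
changed [436   0  22  11  61] [448.   5.]
changed [476   0  18  10  53] [486.   5.]
changed [491   0  24  20  81] [501.   8.]
changed [513   0   9  11  29] [518.   5.]
changed [523   0  26  18 117] [538.   7.]
changed [549   0  11  13  37] [555.   5.]
changed [ 57   4  22  31 113] [68. 17.]
changed [162   4  19  21 110] [170.  15.]
changed [243   4  52  31 246] [270.  16.]
changed [404   5  18  21  85] [413.  14.]
changed [362   7  15  10  42] [368.  12.]
changed [378   6  
[... 3140 characters left out ...]
]
changed [248  56   9   9  28] [251.  60.]
changed [465  57  12  12  51] [470.  62.]
changed [511  58  16  12  39] [520.  64.]
changed [547  58   7  13  29] [549.  64.]
changed [406  60  12   9  31] [412.  63.]
changed [453  60  12   9  36] [458.  63.]
changed [261 169  15   9  97] [268. 173.]
changed [263 184  17  18 214] [270. 192.]
changed [    0   192   174   228 20639] [ 77. 317.]
changed [214 201  19  33 485] [223. 217.]
changed [  0 299  13  18 148] [  5. 306.]
changed [251 382  38  30 671] [270. 396.]
changed [287 385  13  10  45] [293. 390.]
changed [  0 391  32  29 504] [ 11. 409.]
changed [300 394  19  26 127] [310. 410.]
[-0.08589525 -0.01949097 -0.44429419] 0.021075488534089214
```

Run:
```python
from h import *
d=np.load('top8.npy')
vs,us=np.mgrid[185:204,262:282]
uv=np.c_[us.ravel(),vs.ravel()];P=dpt('top',uv,d[185:204,262:282].ravel())
Q=np.array([w2r(p) for p in P])*1e3
m=(np.abs(Q[:,1]+32)<12)
for v in range(186,204):
    k=m&(uv[:,1]==v);print(v,np.round(np.median(Q[k],0),1))
f=(np.abs(Q[:,1]+32)<16)&(Q[:,2]>51);print("lid z",np.median(Q[f,2]),"lid min x",np.percentile(Q[f,0],[2,10]))
```

```text
186 [ 28.1 -32.1  56.1]
187 [ 25.2 -31.8  55.6]
188 [ 22.8 -31.5  55.2]
189 [ 19.7 -32.1  55.9]
190 [ 16.6 -30.9  56.1]
191 [ 13.9 -33.2  55.9]
192 [ 11.4 -32.9  54. ]
193 [  8.4 -32.6  56.6]
194 [  5.7 -32.3  56.1]
195 [  3.3 -32.   55.2]
196 [ -0.  -31.7  56.4]
197 [ -2.2 -31.4  54. ]
198 [ -3.6 -31.1  46.9]
199 [ -3.2 -32.1  30.4]
200 [ -3.7 -31.8  20.4]
201 [ -4.  -31.5   7.7]
202 [ -6.7 -32.5   6. ]
203 [-10.  -32.2   9. ]
lid z 55.697544806672326 lid min x [-3.72397312 -0.80089504]
```

The depth reading puts the front face at x ≈ −4 mm. Home is −6 mm and the calibration is good to about 2 mm. The lid is flat at z = 56 mm and centred at y ≈ −32 mm. The robot is clear, so I'll hand in.

```bash
python3 -c "
from workcell import bot
print(bot.finish_job())"
```

```text
the job is handed in; nothing more can be done
None
```

The case is in the third gap from the post, pushed until it stopped against the back board. I handed the job in at about 18.6 s of the 61 s allowed; no verdict is reported.

**Counting:** The ball post stands at the rack's −y end. I touched plate6, plate5 and plate4 in that order, with 13, 32 and 25 N, and no plate beyond the third. The first press on plate5 was 2.6 mm off centre, so I touched it again twice before moving on; the last touch was centred, at 18 N.

**Pushing:** I slid the case along the channel to the gap's centre line, then pushed it in. It stopped moving with 8 N of push force.

**Last checks:**
- **Case:** It is centred at y ≈ −32 mm and flat, with the lid at 56 mm.
- **Disagreement:** Camera depth puts the case's front face at x ≈ −4 mm, where fully home is −6 mm. A point read off the picture by eye gave about −1 mm. The case cannot go deeper than home, so I put both down to measuring error.
- **Other things:** The tin, box_a and the card box looked unmoved in the top view. The jar and mug looked in place in the side view, and the flask was only partly visible. I did not measure any of them; the depth comparison of the whole scene was too noisy to use.
- **Robot:** The arm was clear of everything at the end.

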